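# Roll the cap strips home on a sprung tube rack

## Task

Take the hand roller out of its rest and roll its wheel right across the tube rack, from the strip at one end to the strip at the other, with a steady downward push of about 13 N (never over 24 N) so that all eight raised cap strips are pushed home; press with the roller only, never with the gripper. Then hang the roller back in its rest, upright, let go, and leave the other things on the bench undisturbed.

Things in the scene. Friction and masses are not known exactly. Their poses are not given: they have to be found in the camera images.
- station: Sealing station, fixed; origin under its middle, on the bench. Foot 112 (x) x 150 (y) x 28 mm; above it a sprung tube rack, deck 78 x 126 mm, with 8 white cap strips lying along x, side by side along y (roll along y). Tops of raised strips: anywhere from 64 to 86 mm up and sloping up to 0.06 rad along y (set by hand, not told by this pose). The rack sinks 1 mm per 5 N; no sideways play.
- strip0 (a joint): Travel of cap strip 0 into the tubes, m: 0 = raised, 0.004 = fully home (home counts from 0.003); stays where pushed, resists with about 4 N. Strip 0 is 70 (x) x 10 (y) x 6 mm, centred at x = 0, y = -42 mm from the station's middle; a raised strip stands up to 4 mm above a seated one.
- strip1 (a joint): Travel of cap strip 1 into the tubes, m: 0 = raised, 0.004 = fully home (home counts from 0.003); stays where pushed, resists with about 4 N. Strip 1 is 70 (x) x 10 (y) x 6 mm, centred at x = 0, y = -30 mm from the station's middle; a raised strip stands up to 4 mm above a seated one.
- strip2 (a joint): Travel of cap strip 2 into the tubes, m: 0 = raised, 0.004 = fully home (home counts from 0.003); stays where pushed, resists with about 4 N. Strip 2 is 70 (x) x 10 (y) x 6 mm, centred at x = 0, y = -18 mm from the station's middle; a raised strip stands up to 4 mm above a seated one.
- strip3 (a joint): Travel of cap strip 3 into the tubes, m: 0 = raised, 0.004 = fully home (home counts from 0.003); stays where pushed, resists with about 4 N. Strip 3 is 70 (x) x 10 (y) x 6 mm, centred at x = 0, y = -6 mm from the station's middle; a raised strip stands up to 4 mm above a seated one.
- strip4 (a joint): Travel of cap strip 4 into the tubes, m: 0 = raised, 0.004 = fully home (home counts from 0.003); stays where pushed, resists with about 4 N. Strip 4 is 70 (x) x 10 (y) x 6 mm, centred at x = 0, y = 6 mm from the station's middle; a raised strip stands up to 4 mm above a seated one.
- strip5 (a joint): Travel of cap strip 5 into the tubes, m: 0 = raised, 0.004 = fully home (home counts from 0.003); stays where pushed, resists with about 4 N. Strip 5 is 70 (x) x 10 (y) x 6 mm, centred at x = 0, y = 18 mm from the station's middle; a raised strip stands up to 4 mm above a seated one.
- strip6 (a joint): Travel of cap strip 6 into the tubes, m: 0 = raised, 0.004 = fully home (home counts from 0.003); stays where pushed, resists with about 4 N. Strip 6 is 70 (x) x 10 (y) x 6 mm, centred at x = 0, y = 30 mm from the station's middle; a raised strip stands up to 4 mm above a seated one.
- strip7 (a joint): Travel of cap strip 7 into the tubes, m: 0 = raised, 0.004 = fully home (home counts from 0.003); stays where pushed, resists with about 4 N. Strip 7 is 70 (x) x 10 (y) x 6 mm, centred at x = 0, y = 42 mm from the station's middle; a raised strip stands up to 4 mm above a seated one.
- roller_grip (a point): Middle of the hand roller's black grip block, 30 (x) x 22 (y) x 50 mm, upright, from 22 mm below to 28 mm above this point; take it across its 22 mm, closing along y. x is the axle's direction. Under it: a 46 x 46 mm collar, top 22 mm below this point, and a steel cross bar 140 (x) x 16 (y) x 10 mm, underside 37 mm below. Roller about 0.25 kg.
- wheel_mid (a point): Centre of the roller's wheel, 65 mm below roller_grip. Rubber, 40 mm diameter, 80 mm wide along x, turns freely on its axle. The yoke's cheeks lie outside it, to 51.5 mm either side along x and to 10 mm below this point.
- wheel (a joint): Turn of the roller's free wheel, rad, either sign; 0 at the start; 1 rad = 20 mm rolled.
- rest_seat (a point): Where roller_grip is when the roller hangs in its rest (97 mm above the bench). Rest: fixed aluminium stand, foot 164 (x) x 70 (y) mm, two forked posts 62 mm either side along x. The cross bar lies along x on their ledges, 60 mm up, between lips 23 mm apart (bar 16 mm) that rise 11 mm above the ledges; the cheeks pass between the posts with 2 mm to spare a side.
- timer: Bystander: kitchen-type timer, 58x66x20 mm, flat on the bench; origin at the centre of its underside.
- vial_0: Bystander: small capped vial, 24 mm dia, 56 mm tall; origin at the centre of its underside.

How it is judged:
By the outcome, as a careful person would: the job done as asked, in the order asked, and still so for the second after the job is handed in, with the robot touching nothing.
It also fails if it takes over 72 s, if anything falls off the work surface, if the arm or the gripper's body presses on something with over 40 N, if the wrist force passes 120 N, or if a joint passes its speed limit or range.

## Robot

A 7-joint arm with a two-finger parallel gripper is mounted at the origin on a cart in front of the work surface, level with it; the furniture and walls round the work are solid. World frame = base frame: x ahead of the robot, y to its left, z up, the work surface at z = 0. Lengths are in m, angles in rad, forces in N, time in s.
With the tool pointing down it reaches from about 0.425 to 0.925 m from the base axis. Payload 6.8 kg.
Tool frame: the origin (TCP) lies on the front face of the gripper's body, between the roots of the fingers; the fingertips stand 73 mm ahead of it and the grasp point (between the pads) lies 54 mm ahead of it (bot.finger_overhang is the z of the fingertips in the tool frame, in m); z points along the fingers, y is the line along which they close (so a half turn about z gives the same grasp; the last joint's range is limited). The gripper opens to 85 mm and grips with 20 to 120 N. Pads are 22 mm wide; open, the fingers measure 114 mm over their backs; the gripper's body (76 mm by 85 mm) begins 54 mm behind the grasp point. The pads swing forward as they close: fully open they stand 13 mm farther back than shut.
Start: joints at [-1.427, 0.477, 0.022, 1.555, -0.011, 1.109, -0.083], TCP at [0.168, 0.654, 0.304] pointing down, gripper open.
Joint ranges: [-2.96, 2.96], [-0.34, 2.1], [-1.41, 1.46], [0.24, 2.44], [-1.37, 4.51], [0.17, 1.92], [-2.96, 2.96]. Speed limits (rad/s): [2.39, 2.39, 3.14, 3.14, 3.14, 3.14, 3.14].

## Interface

Orientations are given as a unit quaternion [w, x, y, z].
In Python, from station import bot gives the robot as it stands.
- The arm moves only by the tool servo_tool, never from a script. Its argument "motion" is one flat list of numbers, 7 for each row, row after row: the shift along the tool's x, y, z as a fraction of full scale, then the turn, a rotation vector about the tool's x, y, z as a fraction of full scale, then the closure, from 0 (fully open) to 1 (shut). In form: [tx, ty, tz, ax, ay, az, gripper, tx, ty, tz, ax, ay, az, gripper, ...]. A call has 1 to 5 rows; each row shifts and turns the commanded pose from where the row before left it, along the tool's axes as they then stand; what a row does not reach is not made up. Full scale, the value 1, is 0.02 m for a shift and 0.15 rad for a turn. A row lasts 1/8 s, in which the tool goes at most 62.5 mm and 10.7 degrees, less where a joint would pass 70% of its speed; a pose out of reach is approached as far as the arm can. A call with a number of a shift or a turn outside -1 to 1 is refused whole. A call with a gripper value outside its range is refused whole. The fingers move at their own pace and stop on an object; "grip_force" is the grip in N (left out, the last holds). Time passes only in rows, so rows that do not move let the fingers close. It gives the time, the measured TCP pose, the force, the opening and the grip force at its end, in the units of the state.
- bot.get_obs(): the state, without advancing time (a new reading comes with each control period).
- bot.read_camera(name): name is "side" or "top" or "wrist"; returns the picture (420x560x3 uint8, red, green, blue); there is no depth.
- bot.get_calibration(name): a dict with "mtx" (3x3 intrinsics, pixels), "k1" (the pictures are not rectified: a ray, as slopes to the right and down, at radius r is drawn at 1 + k1 r^2 times it, then the intrinsics apply), "rvec" (rotation vector, rad) and "tvec" (3), from world to camera coordinates, as OpenCV has them. Camera axes: x right, y down, z forward; pixel columns grow to the right and rows downward; lengths in m; the calibration is good to about 2 mm. A picture is of the moment at which its call begins: read the wrist's pose just before it. get_calibration takes no time and is no camera call; for the wrist camera it gives the pose at the moment of the call.
- bot.hand_in(): hands the job in; it is judged then, once.
Trained networks look in the newest picture that a camera, given by its name, has taken for a name from the list of things; names that differ only in an ending like _2 or _b are one class to them, and where a whole thing is asked for, a point or a joint stands for the part that bears it (a point fixed in the world has none). Each returns a list of dicts, best first, with "p" (0 to 1); they miss things now and then, are a little off and sometimes report something else, mostly with a low value. They report only what shows in the picture. A call takes as long as a camera call.
- bot.boxes_of(camera, name): "uv" ([column, row] in pixels, amid what is visible of it).
The state is a dict: "t": time; "q": joint angles; "joint_vel": joint speeds; "joint_torque": joint torques, N m; "eef_pos": TCP position; "tool_rot": TCP orientation; "contact_force": force on the tool from outside, world axes, zero at the start; "torque": the same for the moment, N m; "gripper_width": opening from 0.0 (shut) to 1.0 (fully open); "grasp_force": force on a finger pad.
Only numpy, scipy, OpenCV 4.12 (cv2) and the standard library are available. Lean on these libraries where they do the work, as an engineer would, in place of code of your own. Each camera call takes 0.05 s, during which the arm holds its last target. There are 200 camera calls.

## Working session

There is one attempt and no reset: what is moved stays moved. The work goes in short steps, Python scripts to look and compute and a tool call to move; the robot and the scene stay as the last step left them, time stands still between calls to the robot, and variables do not carry over. Pictures are saved under pics/ and viewed, at most 10 in all, crops included, and the job is handed in when it is done.

Besides the shell and the picture viewer there is one more tool, called after ">>>" as name(argument=value, ...) on one line, values as JSON. servo_tool: Moves the arm, as the interface text tells. Shift numbers are shares of 0.02 m and turn numbers shares of 0.15 rad, none past 1 either way. Its arguments: {"type":"object","properties":{"motion":{"type":"array","items":{"type":"number","minimum":-1,"maximum":1}},"grip_force":{"type":"number"}},"required":["motion"]}

```bash
mkdir -p pics; cat > h.py <<'E'
import numpy as np, cv2
from station import bot
from scipy.spatial.transform import Rotation as R
def cal(c):
    d=bot.get_calibration(c); return np.array(d['mtx'],float),float(d['k1']),cv2.Rodrigues(np.array(d['rvec'],float))[0],np.array(d['tvec'],float).ravel()
def ray(C,uv):
    K,k1,Rm,t=C; s=np.linalg.inv(K)@[uv[0],uv[1],1]; d=s[:2].copy()
    for _ in range(20): d=s[:2]/(1+k1*(d@d))
    v=Rm.T@np.array([d[0],d[1],1]); return -Rm.T@t, v/np.linalg.norm(v)
def onz(C,uv,z):
    o,v=ray(C,uv); return o+v*(z-o[2])/v[2]
def tri(rs):
    A=np.zeros((3,3));b=np.zeros(3)
    for o,v in rs:
        P=np.eye(3)-np.outer(v,v);A+=P;b+=P@o
    return np.linalg.solve(A,b)
def proj(C,X):
    K,k1,Rm,t=C; p=Rm@np.asarray(X,float)+t; d=p[:2]/p[2]; d=d*(1+k1*(d@d)); return (K@[d[0],d[1],1])[:2]
def snap(c,f):
    C=cal(c); im=bot.read_camera(c); cv2.imwrite(f,im[:,:,::-1]); return C,im
E
python3 - <<'E'
from h import *
np.set_printoptions(precision=4,suppress=True)
o=bot.get_obs();print(o['t'],o['eef_pos'],o['tool_rot'],o['contact_force'],o['gripper_width'])
ims=[];Cs={}
for c in('top','side','wrist'):
    Cs[c],im=snap(c,f'pics/{c}0.png')
    print(c,'cam at',ray(Cs[c],(280,210)))
    for n in('station','roller_grip','wheel_mid','rest_seat','timer','vial_0','strip0'):
        try: print(c,n,[(np.round(b['uv'],1),round(b['p'],2)) for b in bot.boxes_of(c,n)[:3]])
        except Exception as e: print(n,e)
E
```

```text
0.0 [0.1681 0.6533 0.3029] [-0.      0.1256  0.9921 -0.0009] [-0.0097 -0.437   0.6601] 0.9981857948269368
top cam at (array([ 0.3178, -0.0165,  1.4142]), array([ 0.0807, -0.02  , -0.9965]))
top station [(array([211.8, 196.4]), 0.61)]
top roller_grip [(array([355.9, 192. ]), 0.88)]
top wheel_mid [(array([362.8, 194.7]), 0.8), (array([256.8, 206. ]), 0.63)]
top rest_seat [(array([350.1, 197. ]), 0.94), (array([217.1, 188.5]), 0.55)]
top timer [(array([283.2, 230.1]), 0.81)]
top vial_0 [(array([256.3, 204.9]), 0.37), (array([196.8, 199.7]), 0.2)]
top strip0 [(array([197. , 200.6]), 0.67), (array([202.7, 193.6]), 0.65), (array([212.6, 191.5]), 0.57)]
side cam at (array([-0.0928, -0.8491,  0.5743]), array([ 0.4812,  0.7615, -0.4342]))
side station [(array([256.2, 209.6]), 0.62)]
side roller_grip [(array([375.7, 277.7]), 0.61)]
side wheel_mid [(array([371.3, 279.7]), 0.83)]
side rest_seat [(array([360.2, 308.7]), 0.71)]
side timer [(array([265.6, 265.1]), 0.9), (array([373.7, 292.6]), 0.65)]
side vial_0 [(array([273.6, 232.3]), 0.67)]
side strip0 [(array([266.2, 196.4]), 0.56), (array([248.9, 188.7]), 0.56), (array([246.3, 185.3]), 0.46)]
wrist cam at (array([0.1036, 0.6694, 0.374 ]), array([ 0.266 , -0.0697, -0.9614]))
wrist station []
wrist roller_grip []
wrist wheel_mid []
wrist rest_seat []
wrist timer []
wrist vial_0 []
wrist strip0 []
```

```bash
python3 - <<'E'
import cv2,numpy as np
t=cv2.imread('pics/top0.png')[130:270,150:430]; s=cv2.imread('pics/side0.png')[140:350,180:460]
t=cv2.resize(t,None,fx=2.0,fy=2.0,interpolation=2)[:280]; s=cv2.resize(s,None,fx=1.5,fy=1.5,interpolation=2)
o=np.zeros((595,560,3),np.uint8); o[:280]=t; o[280:,:420]=s; cv2.imwrite('pics/a.png',o)
E
```

```text
(no output)
```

View pics/a.png

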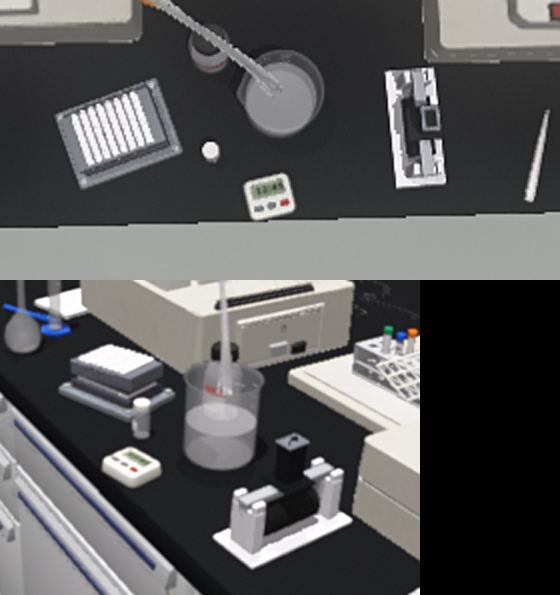

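The top view shows the station at full-image px (210,196), turned about 20°; the vial at (255,205); the timer at (284,229); the rest with the roller at (357,193), grip top near (365,190). A large beaker with a tall stick stands between them at (290,178).

```bash
python3 - <<'E'
from h import *
np.set_printoptions(precision=4,suppress=True)
T=cal('top');S=cal('side')
f=lambda u,v:(150+u/2,130+v/2)
g=lambda u,v:(180+u/1.5,140+(v-280)/1.5)
for n,p,z in [('st1',(57,142-28),.028),('st2',(157,80),.028),('st3',(181,152),.028),('st4',(82,187),.028),('r1',(386,70),.006),('r2',(434,67),.006),('r3',(445,184),.006),('r4',(397,187),.006),('grip',(430,119),.125),('vial',(210,152),.05),('timer',(270,197),.02),('bk',(281,95),.1),('stickend',(278,88),.05),('sticktop',(165,0),.3)]:
    print(n,onz(T,f(*p),z))
print('griptop tri',tri([ray(T,f(430,119)),ray(S,g(293,441))]))
print('beaker rim side', [onz(S,g(*p),0) for p in [(185,450),(265,450)]])
for x in [(.5,-.1,.0),(.5,.2,0)]: print(proj(T,x))
E
```

```text
st1 [0.5003 0.2304 0.028 ]
st2 [0.5435 0.0933 0.028 ]
st3 [0.4438 0.0626 0.028 ]
st4 [0.3999 0.1976 0.028 ]
r1 [ 0.5529 -0.2242  0.006 ]
r2 [ 0.5555 -0.2918  0.006 ]
r3 [ 0.3914 -0.2997  0.006 ]
r4 [ 0.3892 -0.2329  0.006 ]
grip [ 0.4686 -0.2604  0.125 ]
vial [0.4408 0.0226 0.05  ]
timer [ 0.3797 -0.0566  0.02  ]
bk [ 0.5079 -0.0725  0.1   ]
stickend [ 0.5248 -0.0709  0.05  ]
sticktop [0.5886 0.0613 0.3   ]
griptop tri [ 0.4698 -0.2614  0.1242]
beaker rim side [array([ 0.4767, -0.0442,  0.    ]), array([ 0.5753, -0.0999,  0.    ])]
[299.0694 185.2367]
[191.2316 188.0983]
```

```bash
python3 - <<'E'
from h import *
np.set_printoptions(precision=3,suppress=True)
T=cal('top');S=cal('side')
f=lambda u,v:(150+u/2,130+v/2)
g=lambda u,v:(180+u/1.5,140+(v-280)/1.5)
o,a=ray(S,g(224,282));_,b=ray(S,g(226,395));n=np.cross(a,b)
for p in [(165,0),(200,30),(240,62),(275,88)]:
    q,v=ray(T,f(*p)); print('stick',q+v*(n@(o-q))/(n@v))
# rim: left/right extremes of ellipse at side (185,377),(265,377); top view rim circle centre (284,92) r~44
for z in(.1,.12,.14,.16,.18): 
    c=onz(T,f(285,90),z); print(z,c,proj(S,c),'want ~',g(225,377))
E
```

```text
stick [0.609 0.067 0.215]
stick [0.59  0.029 0.128]
stick [ 0.561 -0.021  0.051]
stick [ 0.53  -0.068  0.013]
0.1 [ 0.514 -0.078  0.1  ] [330.374 212.989] want ~ (330.0, 204.66666666666669)
0.12 [ 0.511 -0.077  0.12 ] [329.528 204.104] want ~ (330.0, 204.66666666666669)
0.14 [ 0.508 -0.076  0.14 ] [328.663 195.063] want ~ (330.0, 204.66666666666669)
0.16 [ 0.505 -0.075  0.16 ] [327.781 185.864] want ~ (330.0, 204.66666666666669)
0.18 [ 0.502 -0.074  0.18 ] [326.88  176.505] want ~ (330.0, 204.66666666666669)
```

>>> servo_tool(motion=[0,0,0,0,0,-1,0,0,0,0,0,0,-1,0])

```text
t: 1.45
eef_pos: [0.1681, 0.6537, 0.3039]
tool_rot: [0.0, -0.027, 1.0, 0.0]
contact_force: [0.5, 0.4, -0.3]
gripper_width: 0.998
grasp_force: 0.0
```

>>> servo_tool(motion=[-0.54,-0.975,0,0,0,0,0,-0.54,-0.975,0,0,0,0,0,-0.54,-0.975,0,0,0,0,0,-0.54,-0.975,0,0,0,0,0,-0.54,-0.975,0,0,0,0,0])

```text
t: 2.08
eef_pos: [0.2276, 0.5578, 0.304]
tool_rot: [0.0, -0.024, 1.0, 0.0]
contact_force: [0.5, 0.1, 0.1]
gripper_width: 0.999
grasp_force: 0.0
```

>>> servo_tool(motion=[-0.54,-0.975,0,0,0,0,0,-0.54,-0.975,0,0,0,0,0,-0.54,-0.975,0,0,0,0,0,-0.54,-0.975,0,0,0,0,0,-0.54,-0.975,0,0,0,0,0])

```text
t: 2.7
eef_pos: [0.2862, 0.4629, 0.304]
tool_rot: [0.0, -0.024, 1.0, 0.0]
contact_force: [0.2, 0.1, 0.3]
gripper_width: 1.0
grasp_force: 0.0
```

>>> servo_tool(motion=[-0.54,-0.975,0,0,0,0,0,-0.54,-0.975,0,0,0,0,0,-0.54,-0.975,0,0,0,0,0,-0.54,-0.975,0,0,0,0,0,-0.54,-0.975,0,0,0,0,0])

```text
t: 3.32
eef_pos: [0.3447, 0.3681, 0.3039]
tool_rot: [0.0, -0.024, 1.0, 0.0]
contact_force: [-0.0, 0.4, 0.6]
gripper_width: 1.0
grasp_force: 0.0
```

>>> servo_tool(motion=[-0.54,-0.975,0,0,0,0,0,-0.54,-0.975,0,0,0,0,0,-0.54,-0.975,0,0,0,0,0,-0.54,-0.975,0,0,0,0,0,-0.54,-0.975,0,0,0,0,0])

```text
t: 3.95
eef_pos: [0.4032, 0.2733, 0.304]
tool_rot: [0.0, -0.024, 1.0, 0.0]
contact_force: [0.4, 0.6, -0.2]
gripper_width: 0.999
grasp_force: 0.0
```

>>> servo_tool(motion=[-0.54,-0.975,0,0,0,0,0,-0.54,-0.975,0,0,0,0,0,-0.54,-0.975,0,0,0,0,0,-0.54,-0.975,0,0,0,0,0,-0.54,-0.975,0,0,0,0,0])

```text
t: 4.58
eef_pos: [0.4616, 0.1785, 0.304]
tool_rot: [0.0, -0.024, 1.0, 0.0]
contact_force: [-0.4, -0.6, -0.4]
gripper_width: 1.003
grasp_force: 0.0
```

```bash
cat > det.py <<'E'
import sys
from h import *
np.set_printoptions(precision=4,suppress=True)
C,im=snap('wrist',sys.argv[1])
import pickle; pickle.dump(C,open(sys.argv[1]+'.pkl','wb'))
for n in sys.argv[2:]: print(n,[(np.round(b['uv'],1),round(b['p'],2)) for b in bot.boxes_of('wrist',n)[:8]])
E
python3 det.py pics/w1.png station strip0
```

```text
station [(array([254.1, 188.7]), 0.67)]
strip0 [(array([285.1, 194.7]), 0.95), (array([271.7, 194.7]), 0.92), (array([210.8, 210.6]), 0.9), (array([235.8, 204.3]), 0.82), (array([293. , 189.8]), 0.78), (array([221.8, 210. ]), 0.68), (array([261.1, 197.6]), 0.59)]
```

View pics/w1.png

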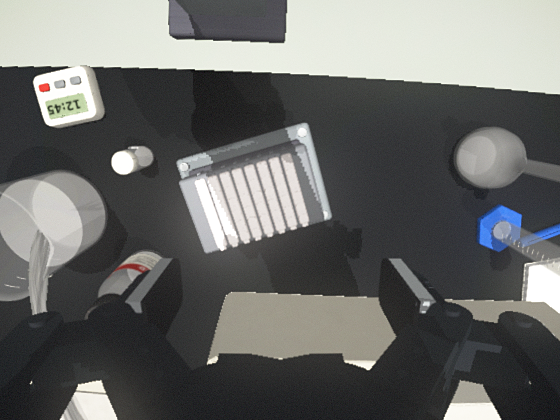

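The wrist view shows the station foot with corners at (177,160), (309,123), (331,217), (208,253), with eight strips on it. The vial is at (130,160), and the beaker is left of it.

>>> servo_tool(motion=[0.14,-1,0,0,0,0,0,0.14,-1,0,0,0,0,0,0.14,-1,0,0,0,0,0,0.14,-1,0,0,0,0,0,0,0,0,0,0,0,0])

```text
t: 5.35
eef_pos: [0.4537, 0.0972, 0.304]
tool_rot: [-0.0, -0.022, 1.0, -0.0]
contact_force: [-0.1, 0.6, 0.8]
gripper_width: 0.999
grasp_force: 0.0
```

```bash
python3 det.py pics/w2.png station strip0
```

```text
station [(array([326.3, 196.1]), 0.79), (array([293. , 223.2]), 0.19)]
strip0 [(array([342.6, 209.8]), 0.89), (array([294.8, 225.7]), 0.83), (array([304.1, 224.2]), 0.8), (array([368.7, 203.4]), 0.78), (array([318. , 218.3]), 0.77), (array([356.4, 204.2]), 0.76), (array([332.2, 217.9]), 0.7), (array([378.3, 196.9]), 0.61)]
```

>>> servo_tool(motion=[0.14,-1,0,0,0,0,0,0.14,-1,0,0,0,0,0,0.14,-1,0,0,0,0,0,0.14,-1,0,0,0,0,0,0.14,-1,0,0,0,0,0])

```text
t: 6.12
eef_pos: [0.445, -0.0009, 0.3039]
tool_rot: [0.0, -0.025, 1.0, 0.0]
contact_force: [0.4, 0.8, 0.5]
gripper_width: 0.996
grasp_force: 0.0
```

>>> servo_tool(motion=[0.14,-1,0,0,0,0,0,0.14,-1,0,0,0,0,0,0,-1,0,0,0,0,0,0,-1,0,0,0,0,0,0,-1,0,0,0,0,0])

```text
t: 6.75
eef_pos: [0.4445, -0.1011, 0.3039]
tool_rot: [0.0, -0.025, 1.0, 0.0]
contact_force: [-0.5, -0.8, -0.1]
gripper_width: 0.999
grasp_force: 0.0
```

>>> servo_tool(motion=[0,-1,0,0,0,0,0,0,-1,0,0,0,0,0,0,-1,0,0,0,0,0,0,-1,0,0,0,0,0,0,0,0,0,0,0,0])

```text
t: 7.38
eef_pos: [0.4483, -0.1818, 0.3039]
tool_rot: [0.0, -0.023, 1.0, -0.0]
contact_force: [0.2, 0.2, -0.7]
gripper_width: 1.002
grasp_force: 0.0
```

```bash
python3 det.py pics/w3.png roller_grip wheel_mid rest_seat
```

```text
roller_grip [(array([197.9, 211. ]), 0.88)]
wheel_mid [(array([199.6, 208.4]), 0.73)]
rest_seat [(array([225.1, 175.3]), 0.74)]
```

>>> servo_tool(motion=[0,-1,0,0,0,0,0,0,-1,0,0,0,0,0,0,-1,0,0,0,0,0,0,-1,0,0,0,0,0,0,0,0,0,0,0,0])

```text
t: 8.2
eef_pos: [0.4518, -0.2615, 0.3039]
tool_rot: [-0.0, -0.024, 1.0, -0.0]
contact_force: [-0.2, 0.1, -0.6]
gripper_width: 0.999
grasp_force: 0.0
```

```bash
python3 det.py pics/w4.png roller_grip wheel_mid rest_seat; python3 - <<'E'
import cv2,numpy as np
a=[cv2.imread(f'pics/w{i}.png') for i in (2,3,4)]
a=[cv2.resize(a[0][60:260,180:480],(600,400)),a[1],a[2]]
o=np.zeros((600,800,3),np.uint8); o[:300,:400]=cv2.resize(a[1],(400,300)); o[:300,400:]=cv2.resize(a[2],(400,300)); o[300:,:450]=cv2.resize(a[0],(450,300));cv2.imwrite('pics/b.png',o)
E
```

```text
roller_grip [(array([283.2, 205.9]), 0.67)]
wheel_mid [(array([281.1, 206.9]), 0.56), (array([540.6, 189.1]), 0.43)]
rest_seat [(array([268.8, 160.5]), 0.87)]
```

View pics/b.png

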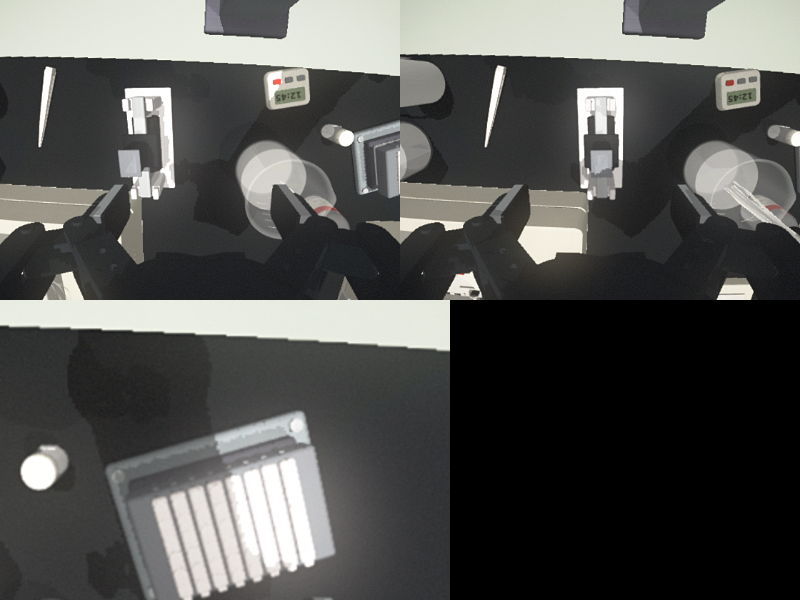

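Panels left to right: w3 and w4 show the roller in its rest, with grip tops near full-image px (182,228) and (280,226). The lower panel shows the station. Next I refine by segmentation.

```bash
cat > seg.py <<'E'
from h import *; import pickle
np.set_printoptions(precision=4,suppress=True)
def blob(f,seed,tol):
    im=cv2.imread(f); m=np.zeros((422,562),np.uint8)
    cv2.floodFill(cv2.medianBlur(im,3),m,seed,0,(tol,)*3,(tol,)*3,cv2.FLOODFILL_MASK_ONLY|cv2.FLOODFILL_FIXED_RANGE|(255<<8))
    m=m[1:-1,1:-1]; c=max(cv2.findContours(m,0,1)[0],key=cv2.contourArea); return cv2.minAreaRect(c),m
C3=pickle.load(open('pics/w3.png.pkl','rb'));C4=pickle.load(open('pics/w4.png.pkl','rb'))
for tol in(15,25):
    a,_=blob('pics/w3.png',(180,228),tol);b,_=blob('pics/w4.png',(280,225),tol)
    print(a,b); print(tri([ray(C3,a[0]),ray(C4,b[0])]))
print('foot')
for f,C in(('pics/w3.png',C3),('pics/w4.png',C4)):
    im=cv2.imread(f);g=cv2.cvtColor(im,6); x0=150 if '3' in f else 230
    m=(g[100:280,x0:x0+100]>150).astype(np.uint8); cs=max(cv2.findContours(m,0,1)[0],key=cv2.contourArea)
    bx=cv2.boxPoints(cv2.minAreaRect(cs))+[x0,100]
    P=np.array([onz(C,p,.004) for p in bx]); print(bx,P[:,:2],P.mean(0))
a=cv2.imread('pics/w3.png')[110:290,130:270];b=cv2.imread('pics/w4.png')[110:290,210:350]
cv2.imwrite('pics/c.png',cv2.resize(np.hstack([a,b]),None,fx=2.8,fy=2.8,interpolation=0))
E
python3 seg.py
```

```text
((182.00003051757812, 229.00001525878906), (39.31792068481445, 28.912572860717773), 83.1572265625) ((281.5, 227.0), (30.0, 27.0), 90.0)
[ 0.4721 -0.2609  0.1219]
((181.94509887695312, 229.00608825683594), (39.0927619934082, 29.264358520507812), 83.6598129272461) ((281.5, 226.5), (31.0, 27.0), 90.0)
[ 0.4719 -0.2609  0.122 ]
foot
[[169.8658 123.3461]
 [238.4862 120.4261]
 [245.1884 277.9281]
 [176.568  280.8481]] [[ 0.3949 -0.3058]
 [ 0.389  -0.231 ]
 [ 0.5758 -0.2204]
 [ 0.5843 -0.3055]] [ 0.486  -0.2657  0.004 ]
[[248. 123.]
 [312. 123.]
 [312. 263.]
 [248. 263.]] [[ 0.3948 -0.3004]
 [ 0.3916 -0.2314]
 [ 0.5555 -0.2198]
 [ 0.5591 -0.2971]] [ 0.4753 -0.2622  0.004 ]
```

View pics/c.png

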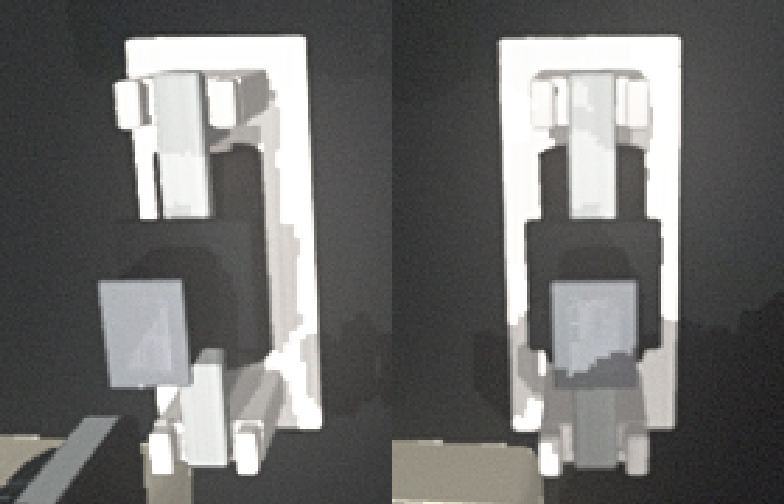

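The zoom shows grip top centres at (182.0,229.3) in w3 and (282.1,228.9) in w4. The cross bar lies between the lips, running from (281.8,136.1) to (282.9,277.9) in w4.

```bash
python3 - <<'E'
from h import *; import pickle
np.set_printoptions(precision=4,suppress=True)
C={i:pickle.load(open(f'pics/w{i}.png.pkl','rb')) for i in(1,2,3,4)}
print('grip',tri([ray(C[3],(182.0,229.3)),ray(C[4],(282.1,228.9))]))
a,b=onz(C[4],(281.8,136.1),.07),onz(C[4],(282.9,277.9),.07);print('bar',a,b,(a+b)/2,'yaw',np.arctan2(*(b-a)[[1,0]]))
print('foot',[onz(C[4],p,.006) for p in[(247.9,123.6),(313.6,123.2),(311.4,262.9),(252.9,263.6)]])
o=bot.get_obs();r=R.from_quat(np.roll(o['tool_rot'],-1)).as_matrix();print(o['eef_pos'],r)
# pictures of station: strip centre triangulation, sorted w/ nets
w1=[(210.8,210.6),(221.8,210.),(235.8,204.3),(261.1,197.6),(271.7,194.7),(285.1,194.7),(293.,189.8)]
w2=[(294.8,225.7),(304.1,224.2),(318,218.3),(332.2,217.9),(342.6,209.8),(356.4,204.2),(368.7,203.4),(378.3,196.9)]
for i,j in zip((0,1,2,3,4,5,6),(0,1,2,4,5,6,7)): print(tri([ray(C[1],w1[i]),ray(C[2],w2[j])]))
im=[cv2.imread('pics/w1.png')[110:265,165:345],cv2.imread('pics/w2.png')[125:280,240:420]]
cv2.imwrite('pics/d.png',cv2.resize(np.vstack(im),None,fx=3.3,fy=1.9,interpolation=2) if 0 else cv2.resize(np.hstack(im),None,fx=2.2,fy=2.2,interpolation=2))
E
```

```text
grip [ 0.4724 -0.2605  0.1235]
bar [ 0.4032 -0.2638  0.07  ] [ 0.5428 -0.2561  0.07  ] [ 0.473  -0.2599  0.07  ] yaw 0.05493241499403007
foot [array([ 0.3954, -0.3003,  0.006 ]), array([ 0.3917, -0.2299,  0.006 ]), array([ 0.5545, -0.2208,  0.006 ]), array([ 0.5587, -0.291 ,  0.006 ])]
[ 0.452  -0.2598  0.3037] [[-0.9988 -0.0498 -0.0002]
 [-0.0498  0.9988  0.0008]
 [ 0.0002  0.0008 -1.    ]]
[0.4877 0.1117 0.0687]
[0.4884 0.1211 0.0617]
[0.4823 0.1346 0.06  ]
[0.4747 0.1589 0.0554]
[0.4673 0.1695 0.0658]
[0.4671 0.1823 0.0624]
[0.4599 0.1893 0.0677]
```

View pics/d.png

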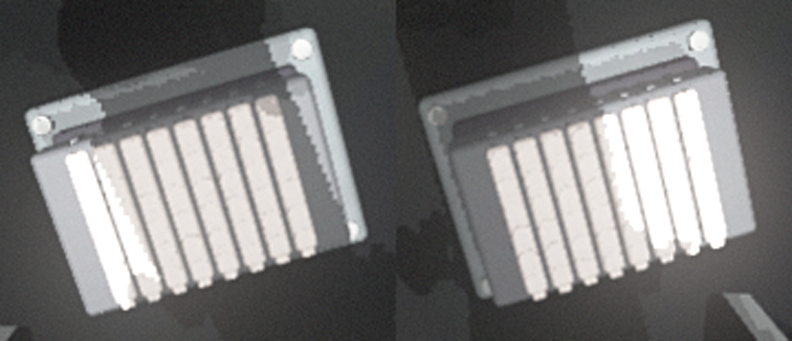

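The zoom shows the station's strip ends: leftmost near and far (77,155) and (127,305), rightmost (265,99) and (308,252) in panel 1. In panel 2 they are (498,150), (540,296), (686,92) and (714,245).

>>> servo_tool(motion=[-0.25,-0.02,1,0,0,0,0,-0.25,-0.02,1,0,0,0,0,-0.25,-0.02,1,0,0,0,0,-0.25,-0.02,0.5,0,0,0,0,0,0,0,0,0,0,0])

```text
t: 9.02
eef_pos: [0.4721, -0.2611, 0.2335]
tool_rot: [-0.0, -0.025, 1.0, 0.0]
contact_force: [-0.1, 0.3, 0.6]
gripper_width: 0.999
grasp_force: 0.0
```

```bash
python3 det.py pics/w5.png roller_grip; python3 - <<'E'
from h import *; import pickle
np.set_printoptions(precision=4,suppress=True)
C={i:pickle.load(open(f'pics/w{i}.png.pkl','rb')) for i in(1,2)}
a=[(77,155),(127,305),(265,99),(308,252)];b=[(498,150),(540,296),(686,92),(714,245)]
P=np.array([tri([ray(C[1],(165+p[0]/2.2,110+p[1]/2.2)),ray(C[2],(240+(q[0]-396)/2.2,125+q[1]/2.2))]) for p,q in zip(a,b)])
print(P,P.mean(0)); d=P[2]+P[3]-P[0]-P[1]; print('yaw',np.arctan2(-d[0],d[1]),'len',np.linalg.norm(d)/2)
# foot corners triangulated (outer)
a=[(25,112),(313,30),(366,240)];b=[(419,104),(711,20),(757,228)]
for p,q in zip(a,b): print('foot',onz(C[1],(165+p[0]/2.2,110+p[1]/2.2),.028), onz(C[2],(240+(q[0]-396)/2.2,125+q[1]/2.2),.028))
C5=cal('wrist'); print(proj(C5,[.4724,-.2605,.125]))
cv2.imwrite('pics/e.png',cv2.imread('pics/w5.png')[100:420,120:440])
E
```

```text
roller_grip [(array([284.5, 205.6]), 0.82)]
[[0.4576 0.1019 0.0678]
 [0.5234 0.1238 0.071 ]
 [0.4301 0.1806 0.0647]
 [0.4997 0.2036 0.0585]] [0.4777 0.1525 0.0655]
yaw 0.3126086090113508 len 0.0836403973878957
foot [0.4458 0.0679 0.028 ] [0.4463 0.0644 0.028 ]
foot [0.402  0.2017 0.028 ] [0.4006 0.199  0.028 ]
foot [0.5015 0.2347 0.028 ] [0.5014 0.235  0.028 ]
[284.7991 236.5384]
```

View pics/e.png

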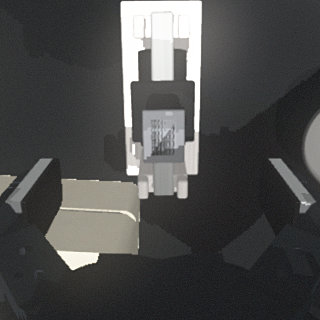

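The grip top is at full px (283,236) against a predicted (285,236.5), so it lies centred between the fingers. I'll descend and grasp.

>>> servo_tool(motion=[0,0.03,0.97,0,0,0,0,0,0,0.97,0,0,0,0,0,0,0.97,0,0,0,0,0,0,0.97,0,0,0,0,0,0,0,0,0,0,0])

```text
t: 9.75
eef_pos: [0.4713, -0.261, 0.156]
tool_rot: [-0.001, -0.024, 1.0, 0.0]
contact_force: [0.7, -0.4, 0.3]
gripper_width: 1.0
grasp_force: 0.0
```

>>> servo_tool(motion=[0,0,0,0,0,0,1,0,0,0,0,0,0,1,0,0,0,0,0,0,1,0,0,0,0,0,0,1,0,0,0,0,0,0,1], grip_force=80)

```text
t: 10.38
eef_pos: [0.472, -0.2611, 0.1567]
tool_rot: [0.0, -0.024, 1.0, 0.0]
contact_force: [-0.6, 1.4, 5.7]
gripper_width: 0.247
grasp_force: 79.7
```

>>> servo_tool(motion=[0,0,0,0,0,0,1,0,0,0,0,0,0,1])

```text
t: 10.62
eef_pos: [0.472, -0.2611, 0.1567]
tool_rot: [0.0, -0.024, 1.0, 0.0]
contact_force: [-1.0, 2.7, 5.5]
gripper_width: 0.249
grasp_force: 79.8
```

>>> servo_tool(motion=[0,0,-0.5,0,0,0,1,0,0,-1,0,0,0,1,0,0,-1,0,0,0,1,0,0,-1,0,0,0,1,0,0,-1,0,0,0,1])

```text
t: 11.25
eef_pos: [0.4714, -0.2613, 0.247]
tool_rot: [-0.0, -0.024, 1.0, -0.0]
contact_force: [0.3, -0.0, -2.3]
gripper_width: 0.245
grasp_force: 79.0
```

>>> servo_tool(motion=[0,0,-1,0,0,0,1,0,0,-1,0,0,0,1,0,0,-1,0,0,0,1,0,0,-1,0,0,0,1,0,0,0,0,0,0,1])

```text
t: 11.88
eef_pos: [0.472, -0.2617, 0.3275]
tool_rot: [0.001, -0.024, 1.0, -0.0]
contact_force: [-0.1, -0.3, -2.1]
gripper_width: 0.248
grasp_force: 79.0
```

>>> servo_tool(motion=[0.04,0.91,0,0,0,0,1,0.04,0.91,0,0,0,0,1,0.04,0.91,0,0,0,0,1,0.04,0.91,0,0,0,0,1,0.04,0.91,0,0,0,0,1])

```text
t: 12.5
eef_pos: [0.4626, -0.1698, 0.3252]
tool_rot: [-0.001, -0.024, 1.0, 0.0]
contact_force: [0.3, 0.0, -2.6]
gripper_width: 0.246
grasp_force: 79.0
```

>>> servo_tool(motion=[0.04,0.91,0,0,0,0,1,0.04,0.91,0,0,0,0,1,0.04,0.91,0,0,0,0,1,0.04,0.91,0,0,0,0,1,0.04,0.91,0,0,0,0,1])

```text
t: 13.12
eef_pos: [0.4542, -0.0793, 0.3252]
tool_rot: [-0.001, -0.024, 1.0, -0.0]
contact_force: [0.1, 0.3, -2.0]
gripper_width: 0.249
grasp_force: 79.0
```

>>> servo_tool(motion=[-0.215,0.94,0,0,0,0,1,-0.215,0.94,0,0,0,0,1,-0.215,0.94,0,0,0,0,1,-0.215,0.94,0,0,0,0,1,-0.215,0.94,0,0,0,0,1])

```text
t: 13.75
eef_pos: [0.4714, 0.0155, 0.3251]
tool_rot: [-0.001, -0.024, 1.0, -0.0]
contact_force: [-0.2, -1.1, -2.8]
gripper_width: 0.245
grasp_force: 78.9
```

>>> servo_tool(motion=[-0.215,0.94,0,0,0,0,1,-0.215,0.94,0,0,0,0,1,-0.215,0.94,0,0,0,0,1,-0.215,0.94,0,0,0,0,1,-0.215,0.94,0,0,0,0,1])

```text
t: 14.38
eef_pos: [0.4892, 0.1114, 0.3263]
tool_rot: [0.0, -0.024, 1.0, 0.0]
contact_force: [-0.1, -0.1, -2.7]
gripper_width: 0.247
grasp_force: 78.9
```

>>> servo_tool(motion=[0,0,0,0,0,-0.9,1,0,0,0,0,0,-0.9,1,0,0,0,0,0,0,1])

```text
t: 14.75
eef_pos: [0.4891, 0.1106, 0.3262]
tool_rot: [-0.0, -0.158, 0.987, 0.0]
contact_force: [0.1, 0.0, -2.2]
gripper_width: 0.244
grasp_force: 79.0
```

```bash
python3 - <<'E'
from h import *
np.set_printoptions(precision=4,suppress=True)
import pickle
C,im=snap('wrist','pics/w6.png');pickle.dump(C,open('pics/w6.png.pkl','wb'))
o=bot.get_obs();r=R.from_quat(np.roll(o['tool_rot'],-1)).as_matrix();print(o['t'],o['eef_pos'],r,o['contact_force'])
S,_=snap('side','pics/s6.png')
c=np.array([.475,.151,.0]);e=lambda x,y,z:c+[x*np.cos(.32)-y*np.sin(.32),x*np.sin(.32)+y*np.cos(.32),z]
im=cv2.imread('pics/w6.png')
for x,y in((-.056,-.075),(.056,-.075),(.056,.075),(-.056,.075)): cv2.circle(im,tuple(int(v) for v in proj(C,e(x,y,.028))),2,(0,0,255),-1)
for x,y in((-.035,-.042),(.035,-.042),(.035,.042),(-.035,.042)): cv2.circle(im,tuple(int(v) for v in proj(C,e(x,y,.066))),2,(0,255,0),-1)
s=cv2.imread('pics/s6.png')[100:300,160:360]
cv2.imwrite('pics/f.png',np.hstack([cv2.resize(im[60:360,120:480],(480,400)),cv2.resize(s,(320,320))[:, :][[*range(320)]+[0]*80]]))
E
```

```text
14.8 [0.489  0.1104 0.3263] [[-0.9506 -0.3103 -0.    ]
 [-0.3103  0.9506  0.    ]
 [ 0.      0.     -1.    ]] [-0.6096 -0.1872 -2.2728]
```

View pics/f.png

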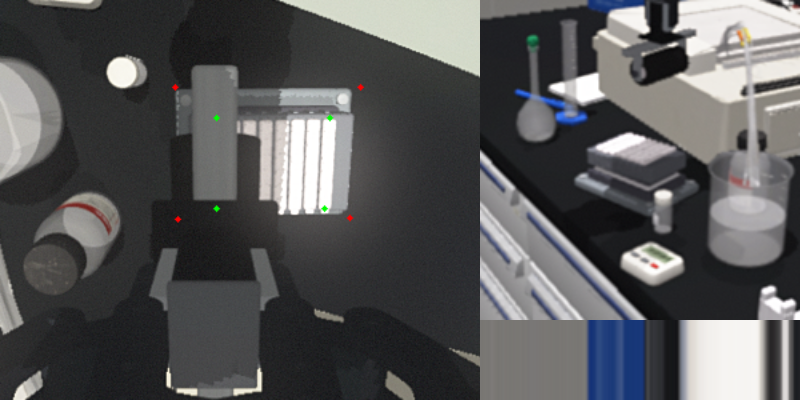

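The wrist view shows the projected strip corners (green) within about 2 mm of the real ends, with the roller square to the strips. The side view shows the roller held level above the station.

>>> servo_tool(motion=[0,0,0.9,0,0,0,1,0,0,0.9,0,0,0,1,0,0,0.9,0,0,0,1,0,0,0.9,0,0,0,1,0,0,0.9,0,0,0,1])

```text
t: 15.48
eef_pos: [0.4891, 0.1102, 0.2358]
tool_rot: [0.0, -0.157, 0.988, 0.0]
contact_force: [0.1, 0.4, -2.3]
gripper_width: 0.246
grasp_force: 79.1
```

>>> servo_tool(motion=[0,0,0.15,0,0,0,1,0,0,0.15,0,0,0,1,0,0,0.1,0,0,0,1])

```text
t: 15.85
eef_pos: [0.4893, 0.1102, 0.2288]
tool_rot: [0.001, -0.158, 0.987, 0.0]
contact_force: [0.7, -0.6, -2.9]
gripper_width: 0.249
grasp_force: 79.1
```

>>> servo_tool(motion=[0,0,0.1,0,0,0,1,0,0,0.1,0,0,0,1])

```text
t: 16.1
eef_pos: [0.4891, 0.1101, 0.2244]
tool_rot: [0.0, -0.158, 0.987, 0.0]
contact_force: [-0.6, 0.3, -2.5]
gripper_width: 0.248
grasp_force: 79.1
```

>>> servo_tool(motion=[0,0,0.1,0,0,0,1,0,0,0,0,0,0,1])

```text
t: 16.35
eef_pos: [0.4888, 0.11, 0.2221]
tool_rot: [-0.0, -0.158, 0.987, -0.0]
contact_force: [0.4, 0.4, -3.2]
gripper_width: 0.246
grasp_force: 79.1
```

>>> servo_tool(motion=[0,0,0.08,0,0,0,1,0,0,0.08,0,0,0,1])

```text
t: 16.6
eef_pos: [0.489, 0.11, 0.219]
tool_rot: [0.0, -0.158, 0.987, 0.0]
contact_force: [0.6, 0.0, -1.6]
gripper_width: 0.247
grasp_force: 79.1
```

>>> servo_tool(motion=[0,0,0.08,0,0,0,1,0,0,0,0,0,0,1])

```text
t: 16.85
eef_pos: [0.4889, 0.11, 0.2173]
tool_rot: [-0.0, -0.158, 0.987, -0.0]
contact_force: [-0.3, -0.7, -2.0]
gripper_width: 0.251
grasp_force: 79.1
```

>>> servo_tool(motion=[0,0,0.08,0,0,0,1,0,0,0,0,0,0,1])

```text
t: 17.1
eef_pos: [0.4889, 0.1101, 0.2158]
tool_rot: [-0.0, -0.158, 0.987, -0.0]
contact_force: [-0.0, 0.4, -2.8]
gripper_width: 0.25
grasp_force: 79.1
```

>>> servo_tool(motion=[0,0,0.05,0,0,0,1,0,0,0,0,0,0,1])

```text
t: 17.35
eef_pos: [0.4889, 0.11, 0.2148]
tool_rot: [-0.0, -0.158, 0.987, -0.0]
contact_force: [-0.0, -0.2, -2.5]
gripper_width: 0.244
grasp_force: 79.1
```

>>> servo_tool(motion=[0,0,0.06,0,0,0,1,0,0,0,0,0,0,1])

```text
t: 17.6
eef_pos: [0.489, 0.1101, 0.2137]
tool_rot: [0.0, -0.158, 0.987, 0.0]
contact_force: [-1.3, -0.5, -2.0]
gripper_width: 0.248
grasp_force: 79.1
```

>>> servo_tool(motion=[0,0,0.05,0,0,0,1,0,0,0,0,0,0,1])

```text
t: 17.85
eef_pos: [0.4891, 0.1101, 0.2129]
tool_rot: [0.0, -0.158, 0.987, 0.0]
contact_force: [-0.8, -0.2, 1.5]
gripper_width: 0.245
grasp_force: 79.3
```

>>> servo_tool(motion=[0,0,0.04,0,0,0,1,0,0,0,0,0,0,1])

```text
t: 18.1
eef_pos: [0.4891, 0.1101, 0.212]
tool_rot: [0.0, -0.158, 0.987, 0.0]
contact_force: [0.2, 0.2, 1.3]
gripper_width: 0.248
grasp_force: 79.3
```

>>> servo_tool(motion=[0,0,0.05,0,0,0,1,0,0,0,0,0,0,1])

```text
t: 18.35
eef_pos: [0.489, 0.1101, 0.2109]
tool_rot: [0.0, -0.158, 0.987, 0.0]
contact_force: [-0.7, 0.1, 0.8]
gripper_width: 0.25
grasp_force: 79.3
```

>>> servo_tool(motion=[0,0,0.05,0,0,0,1,0,0,0,0,0,0,1])

```text
t: 18.6
eef_pos: [0.4891, 0.11, 0.21]
tool_rot: [0.0, -0.158, 0.987, -0.0]
contact_force: [-0.7, -0.2, 3.3]
gripper_width: 0.248
grasp_force: 79.7
```

>>> servo_tool(motion=[0,0,0.05,0,0,0,1,0,0,0,0,0,0,1])

```text
t: 18.85
eef_pos: [0.4892, 0.1098, 0.2091]
tool_rot: [0.0, -0.158, 0.987, -0.0]
contact_force: [0.1, -1.2, 6.6]
gripper_width: 0.25
grasp_force: 80.2
```

>>> servo_tool(motion=[0,0,0.03,0,0,0,1,0,0,0,0,0,0,1])

```text
t: 19.1
eef_pos: [0.4892, 0.1098, 0.2087]
tool_rot: [0.0, -0.158, 0.987, -0.0]
contact_force: [-1.3, -1.6, 7.4]
gripper_width: 0.241
grasp_force: 80.3
```

>>> servo_tool(motion=[0,0,0.03,0,0,0,1,0,0.05,0,0,0,0,1,0,0.1,0.005,0,0,0,1])

```text
t: 19.48
eef_pos: [0.4885, 0.1121, 0.2082]
tool_rot: [0.0, -0.158, 0.987, -0.0]
contact_force: [-0.2, -2.9, 9.1]
gripper_width: 0.248
grasp_force: 80.7
```

>>> servo_tool(motion=[0,0.1,0.005,0,0,0,1,0,0.1,0.005,0,0,0,1])

```text
t: 19.73
eef_pos: [0.4871, 0.1165, 0.208]
tool_rot: [0.0, -0.158, 0.987, -0.0]
contact_force: [-1.5, -0.1, 8.6]
gripper_width: 0.249
grasp_force: 80.6
```

>>> servo_tool(motion=[0,0.1,0.025,0,0,0,1,0,0.1,0.01,0,0,0,1])

```text
t: 19.98
eef_pos: [0.4857, 0.1206, 0.2074]
tool_rot: [0.0, -0.158, 0.987, 0.0]
contact_force: [-2.6, -1.2, 9.3]
gripper_width: 0.248
grasp_force: 80.6
```

>>> servo_tool(motion=[0,0.1,0.005,0,0,0,1,0,0.1,0.005,0,0,0,1])

```text
t: 20.23
eef_pos: [0.4847, 0.1238, 0.2072]
tool_rot: [0.0, -0.158, 0.987, -0.0]
contact_force: [-1.9, -2.6, 10.7]
gripper_width: 0.248
grasp_force: 80.8
```

Push is about 13 N; I'll keep rolling.

>>> servo_tool(motion=[0,0.1,0.005,0,0,0,1,0,0.1,0.005,0,0,0,1,0,0.1,0.005,0,0,0,1])

```text
t: 20.6
eef_pos: [0.4826, 0.13, 0.2069]
tool_rot: [0.0, -0.158, 0.987, 0.0]
contact_force: [-2.9, -0.4, 9.9]
gripper_width: 0.244
grasp_force: 80.5
```

>>> servo_tool(motion=[0,0.1,0.005,0,0,0,1,0,0.1,0.005,0,0,0,1,0,0.1,0.005,0,0,0,1])

```text
t: 20.98
eef_pos: [0.481, 0.135, 0.2066]
tool_rot: [0.0, -0.158, 0.987, -0.0]
contact_force: [-1.6, -2.0, 9.6]
gripper_width: 0.248
grasp_force: 80.9
```

>>> servo_tool(motion=[0,0.1,0.015,0,0,0,1,0,0.1,0.008,0,0,0,1,0,0.1,0.006,0,0,0,1])

```text
t: 21.35
eef_pos: [0.4789, 0.1415, 0.2061]
tool_rot: [0.0, -0.158, 0.987, 0.0]
contact_force: [-2.9, -0.5, 9.9]
gripper_width: 0.247
grasp_force: 80.6
```

>>> servo_tool(motion=[0,0.1,0.006,0,0,0,1,0,0.1,0.006,0,0,0,1,0,0.1,0.006,0,0,0,1])

```text
t: 21.72
eef_pos: [0.4772, 0.1465, 0.2058]
tool_rot: [0.0, -0.158, 0.987, -0.0]
contact_force: [-1.4, -2.6, 9.9]
gripper_width: 0.248
grasp_force: 80.9
```

>>> servo_tool(motion=[0,0.1,0.015,0,0,0,1,0,0.1,0.007,0,0,0,1,0,0.1,0.007,0,0,0,1])

```text
t: 22.1
eef_pos: [0.4751, 0.153, 0.2052]
tool_rot: [0.0, -0.158, 0.987, 0.0]
contact_force: [-3.0, -0.3, 10.9]
gripper_width: 0.25
grasp_force: 80.7
```

>>> servo_tool(motion=[0,0.1,0.007,0,0,0,1,0,0.1,0.007,0,0,0,1,0,0.1,0.007,0,0,0,1])

```text
t: 22.48
eef_pos: [0.4735, 0.158, 0.2048]
tool_rot: [0.0, -0.158, 0.987, -0.0]
contact_force: [-1.8, -3.3, 12.0]
gripper_width: 0.248
grasp_force: 81.1
```

>>> servo_tool(motion=[0,0.1,0.007,0,0,0,1,0,0.1,0.007,0,0,0,1,0,0.1,0.007,0,0,0,1])

```text
t: 22.85
eef_pos: [0.4714, 0.1644, 0.2044]
tool_rot: [0.0, -0.158, 0.987, 0.0]
contact_force: [-2.1, 0.5, 11.4]
gripper_width: 0.249
grasp_force: 80.7
```

>>> servo_tool(motion=[0,0.1,0.004,0,0,0,1,0,0.1,0.005,0,0,0,1,0,0.1,0.005,0,0,0,1])

```text
t: 23.22
eef_pos: [0.4697, 0.1695, 0.2041]
tool_rot: [0.0, -0.158, 0.987, -0.0]
contact_force: [-1.8, -1.9, 12.2]
gripper_width: 0.246
grasp_force: 81.0
```

>>> servo_tool(motion=[0,0.1,0.005,0,0,0,1,0,0.1,0.005,0,0,0,1,0,0.1,0.005,0,0,0,1])

```text
t: 23.6
eef_pos: [0.4676, 0.1758, 0.2038]
tool_rot: [0.0, -0.158, 0.987, 0.0]
contact_force: [-2.0, -0.2, 10.1]
gripper_width: 0.245
grasp_force: 80.7
```

>>> servo_tool(motion=[0,0.1,0.005,0,0,0,1,0,0.1,0.005,0,0,0,1,0,0.1,0.005,0,0,0,1])

```text
t: 23.98
eef_pos: [0.466, 0.1809, 0.2035]
tool_rot: [0.0, -0.158, 0.987, -0.0]
contact_force: [-1.8, -2.9, 10.8]
gripper_width: 0.249
grasp_force: 81.0
```

>>> servo_tool(motion=[0,0.1,0.007,0,0,0,1,0,0.1,0.007,0,0,0,1,0,0.1,0.007,0,0,0,1])

```text
t: 24.35
eef_pos: [0.4639, 0.1873, 0.2031]
tool_rot: [0.0, -0.158, 0.987, 0.0]
contact_force: [-2.6, -0.5, 10.4]
gripper_width: 0.25
grasp_force: 80.7
```

>>> servo_tool(motion=[0,0.1,0.007,0,0,0,1,0,0.1,0.007,0,0,0,1])

```text
t: 24.6
eef_pos: [0.4626, 0.1912, 0.2028]
tool_rot: [0.0, -0.158, 0.987, 0.0]
contact_force: [-3.0, 0.3, 10.6]
gripper_width: 0.246
grasp_force: 80.7
```

>>> servo_tool(motion=[0,0.1,0.007,0,0,0,1,0,0.1,0.007,0,0,0,1])

```text
t: 24.85
eef_pos: [0.4613, 0.1951, 0.2025]
tool_rot: [0.0, -0.158, 0.987, 0.0]
contact_force: [-1.3, -1.1, 11.2]
gripper_width: 0.247
grasp_force: 80.7
```

>>> servo_tool(motion=[0,0,-0.3,0,0,0,1,0,0,-0.9,0,0,0,1,0,0,-1,0,0,0,1,0,0,-1,0,0,0,1,0,0,-1,0,0,0,1])

```text
t: 25.48
eef_pos: [0.4605, 0.1943, 0.2856]
tool_rot: [-0.001, -0.158, 0.987, -0.0]
contact_force: [0.1, -0.0, -1.6]
gripper_width: 0.247
grasp_force: 79.1
```

>>> servo_tool(motion=[0,0,-1,0,0,0,1,0,0,-1,0,0,0,1,0,0,0,0,0,0.9,1,0,0,0,0,0,0.9,1,0,0,0,0,0,0,1])

```text
t: 26.1
eef_pos: [0.4606, 0.1944, 0.325]
tool_rot: [-0.001, -0.025, 1.0, -0.0]
contact_force: [-0.1, -1.0, -1.8]
gripper_width: 0.251
grasp_force: 79.1
```

>>> servo_tool(motion=[0.07,-0.98,0,0,0,0,1,0.07,-0.98,0,0,0,0,1,0.07,-0.98,0,0,0,0,1,0.07,-0.98,0,0,0,0,1,0.07,-0.98,0,0,0,0,1])

```text
t: 26.72
eef_pos: [0.4587, 0.0946, 0.3258]
tool_rot: [0.0, -0.024, 1.0, 0.0]
contact_force: [-0.1, -0.7, -2.5]
gripper_width: 0.25
grasp_force: 78.8
```

>>> servo_tool(motion=[0.07,-0.98,0,0,0,0,1,0.07,-0.98,0,0,0,0,1,0.07,-0.98,0,0,0,0,1,0.07,-0.98,0,0,0,0,1])

```text
t: 27.22
eef_pos: [0.4567, 0.0162, 0.3258]
tool_rot: [0.0, -0.024, 1.0, 0.0]
contact_force: [0.2, -0.0, -2.4]
gripper_width: 0.247
grasp_force: 78.8
```

```bash
python3 det.py pics/w7.png strip0; python3 - <<'E'
import sys; sys.path.insert(0,'.')
from h import *
_,im=snap('side','pics/s7.png')
w=cv2.imread('pics/w7.png')[60:340,240:560]; s=cv2.imread('pics/s7.png')[165:245,210:310]
cv2.imwrite('pics/g.png',np.hstack([cv2.resize(w,(480,420)),cv2.copyMakeBorder(cv2.resize(s,(320,256)),0,164,0,0,0)]))
print(bot.get_obs()['eef_pos'],bot.get_obs()['tool_rot'])
E
```

```text
strip0 [(array([429.8, 200. ]), 0.86), (array([437.3, 198. ]), 0.85), (array([415.5, 206.5]), 0.83), (array([392.8, 211.7]), 0.82), (array([406. , 211.1]), 0.81), (array([444.4, 193.8]), 0.65), (array([379.5, 215.7]), 0.63), (array([371.5, 217.9]), 0.61)]
[0.45678816 0.01639786 0.32577155] [ 8.12015801e-05 -2.27922208e-02  9.99740208e-01  1.58915099e-04]
```

View pics/g.png

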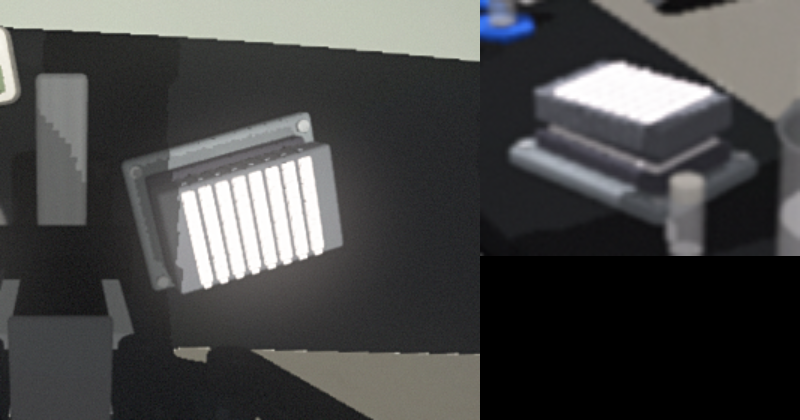

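Both views show all eight strips evenly flush, with none standing proud; strips span (185,190) to (320,250) in the left panel. The station is undisturbed. Now back to the rest.

>>> servo_tool(motion=[0.07,-0.96,0,0,0,0,1,0.07,-0.96,0,0,0,0,1,0.07,-0.96,0,0,0,0,1,0.07,-0.96,0,0,0,0,1,0.07,-0.96,0,0,0,0,1])

```text
t: 28.0
eef_pos: [0.4547, -0.0783, 0.3257]
tool_rot: [0.0, -0.025, 1.0, 0.0]
contact_force: [0.2, 0.4, -2.5]
gripper_width: 0.248
grasp_force: 78.8
```

>>> servo_tool(motion=[-0.04,-0.91,0,0,0,0,1,-0.04,-0.91,0,0,0,0,1,-0.04,-0.91,0,0,0,0,1,-0.04,-0.91,0,0,0,0,1,-0.04,-0.91,0,0,0,0,1])

```text
t: 28.62
eef_pos: [0.4634, -0.1689, 0.3256]
tool_rot: [0.0, -0.025, 1.0, 0.0]
contact_force: [0.7, 0.9, -1.4]
gripper_width: 0.25
grasp_force: 78.8
```

>>> servo_tool(motion=[-0.04,-0.91,0,0,0,0,1,-0.04,-0.91,0,0,0,0,1,-0.04,-0.91,0,0,0,0,1,-0.04,-0.91,0,0,0,0,1,-0.04,-0.91,0,0,0,0,1])

```text
t: 29.25
eef_pos: [0.472, -0.2595, 0.3255]
tool_rot: [0.0, -0.025, 1.0, 0.0]
contact_force: [0.1, 0.5, -1.2]
gripper_width: 0.246
grasp_force: 78.8
```

>>> servo_tool(motion=[0,0,0,0,0,0,1])

```text
t: 29.38
eef_pos: [0.4715, -0.2603, 0.3256]
tool_rot: [-0.0, -0.024, 1.0, -0.0]
contact_force: [0.1, -0.5, -2.4]
gripper_width: 0.246
grasp_force: 79.1
```

```bash
python3 - <<'E'
from h import *
np.set_printoptions(precision=4,suppress=True)
o=bot.get_obs();r=R.from_quat(np.roll(o['tool_rot'],-1)).as_matrix();d=np.array([.472,-.2611,.1567])-o['eef_pos'];print(o['t'],o['eef_pos'],r,'tool shift units',r.T@d/.02)
C,im=snap('wrist','pics/w8.png'); snap('side','pics/s8.png')
w=cv2.imread('pics/w8.png')[90:330,180:400]; s=cv2.imread('pics/s8.png')[180:360,280:460]
cv2.imwrite('pics/i.png',np.hstack([cv2.resize(w,(440,480)),cv2.copyMakeBorder(cv2.resize(s,(360,360)),0,120,0,0,0)]))
E
```

```text
29.375 [ 0.4715 -0.2603  0.3256] [[-0.9989 -0.047  -0.0001]
 [-0.047   0.9989 -0.0004]
 [ 0.0001 -0.0004 -1.    ]] tool shift units [-0.0223 -0.0352  8.4445]
```

View pics/i.png

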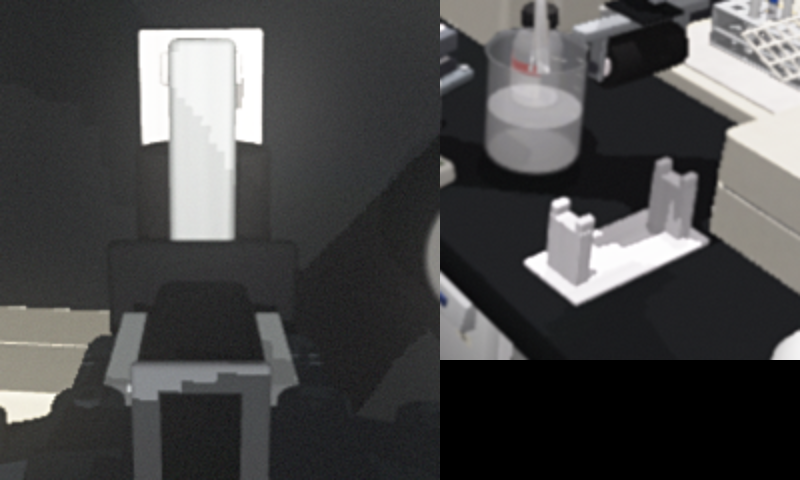

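The roller hangs upright in the gripper, over and parallel to the empty rest; its posts are clear in the side view at about (572,240) and (675,200).

>>> servo_tool(motion=[-0.02,-0.03,0.9,0,0,0,1,0,0,0.9,0,0,0,1,0,0,0.9,0,0,0,1,0,0,0.9,0,0,0,1,0,0,0.4,0,0,0,1])

```text
t: 30.1
eef_pos: [0.4713, -0.26, 0.244]
tool_rot: [-0.001, -0.024, 1.0, 0.0]
contact_force: [-0.4, 0.6, -1.2]
gripper_width: 0.244
grasp_force: 79.0
```

>>> servo_tool(motion=[0,0,0.4,0,0,0,1,0,0,0.4,0,0,0,1,0,0,0.4,0,0,0,1,0,0,0,0,0,0,1])

```text
t: 30.6
eef_pos: [0.4716, -0.2603, 0.2211]
tool_rot: [-0.0, -0.024, 1.0, 0.0]
contact_force: [0.2, -0.1, -2.8]
gripper_width: 0.248
grasp_force: 79.0
```

>>> servo_tool(motion=[-0.02,-0.04,0.4,0,0,0,1,0,0,0.4,0,0,0,1,0,0,0.4,0,0,0,1,0,0,0,0,0,0,1])

```text
t: 31.1
eef_pos: [0.4718, -0.261, 0.1969]
tool_rot: [-0.001, -0.024, 1.0, 0.0]
contact_force: [-0.1, -0.3, -3.3]
gripper_width: 0.245
grasp_force: 79.0
```

>>> servo_tool(motion=[0,0,0.4,0,0,0,1,0,0,0.4,0,0,0,1,0,0,0.4,0,0,0,1,0,0,0,0,0,0,1])

```text
t: 31.6
eef_pos: [0.4718, -0.261, 0.1729]
tool_rot: [-0.001, -0.024, 1.0, 0.0]
contact_force: [0.6, -0.4, -2.1]
gripper_width: 0.251
grasp_force: 79.0
```

Clear so far; the seat is at TCP z = 0.1567.

>>> servo_tool(motion=[0,0,0.2,0,0,0,1,0,0,0.2,0,0,0,1,0,0,0.2,0,0,0,1,0,0,0,0,0,0,1])

```text
t: 32.1
eef_pos: [0.4721, -0.2611, 0.1613]
tool_rot: [-0.0, -0.024, 1.0, 0.0]
contact_force: [-0.0, -0.2, -2.0]
gripper_width: 0.253
grasp_force: 79.0
```

>>> servo_tool(motion=[0,0,0.07,0,0,0,1,0,0,0.07,0,0,0,1,0,0,0,0,0,0,1])

```text
t: 32.48
eef_pos: [0.4722, -0.2612, 0.1588]
tool_rot: [-0.0, -0.024, 1.0, 0.0]
contact_force: [0.1, 1.0, -2.4]
gripper_width: 0.247
grasp_force: 79.0
```

>>> servo_tool(motion=[0,0,0.06,0,0,0,1,0,0,0,0,0,0,1])

```text
t: 32.72
eef_pos: [0.4722, -0.2612, 0.1576]
tool_rot: [-0.0, -0.024, 1.0, 0.0]
contact_force: [-0.3, 0.4, -1.9]
gripper_width: 0.249
grasp_force: 79.0
```

>>> servo_tool(motion=[0,0,0.04,0,0,0,1,0,0,0,0,0,0,1])

```text
t: 32.98
eef_pos: [0.4723, -0.2612, 0.1568]
tool_rot: [0.0, -0.024, 1.0, -0.0]
contact_force: [-0.2, -0.5, -2.4]
gripper_width: 0.25
grasp_force: 79.0
```

>>> servo_tool(motion=[0,0,0.025,0,0,0,1,0,0,0,0,0,0,1])

```text
t: 33.22
eef_pos: [0.4722, -0.2612, 0.1567]
tool_rot: [0.0, -0.024, 1.0, 0.0]
contact_force: [-1.6, 1.0, 4.5]
gripper_width: 0.249
grasp_force: 79.8
```

>>> servo_tool(motion=[0,0,0.015,0,0,0,1,0,0,0,0,0,0,1])

```text
t: 33.48
eef_pos: [0.4722, -0.2612, 0.1567]
tool_rot: [0.0, -0.024, 1.0, 0.0]
contact_force: [-4.7, 2.0, 8.9]
gripper_width: 0.248
grasp_force: 80.3
```

Seated at the original height. Releasing, then retreating straight up.

>>> servo_tool(motion=[0,0,-0.025,0,0,0,1,0,0,0,0,0,0,0,0,0,0,0,0,0,0,0,0,0,0,0,0,0,0,0,0,0,0,0,0])

```text
t: 34.1
eef_pos: [0.4723, -0.2612, 0.1565]
tool_rot: [0.0, -0.024, 1.0, -0.0]
contact_force: [-0.4, -0.7, -0.1]
gripper_width: 0.998
grasp_force: 0.0
```

>>> servo_tool(motion=[0,0,0,0,0,0,0,0,0,0,0,0,0,0,0,0,0,0,0,0,0])

```text
t: 34.48
eef_pos: [0.4723, -0.2612, 0.1566]
tool_rot: [0.0, -0.024, 1.0, 0.0]
contact_force: [-0.4, 1.1, -0.4]
gripper_width: 1.001
grasp_force: 0.0
```

>>> servo_tool(motion=[0,0,-0.3,0,0,0,0,0,0,-0.6,0,0,0,0,0,0,-1,0,0,0,0,0,0,-1,0,0,0,0,0,0,-1,0,0,0,0])

```text
t: 35.1
eef_pos: [0.4723, -0.2614, 0.2361]
tool_rot: [0.0, -0.024, 1.0, -0.0]
contact_force: [0.0, 0.4, -0.1]
gripper_width: 1.0
grasp_force: 0.0
```

>>> servo_tool(motion=[0,0,-1,0,0,0,0,0,0,-1,0,0,0,0,0,0,-1,0,0,0,0,0,0,-1,0,0,0,0,0,0,0,0,0,0,0])

```text
t: 35.72
eef_pos: [0.4728, -0.2617, 0.3166]
tool_rot: [0.002, -0.024, 1.0, -0.0]
contact_force: [-0.7, -0.0, -0.2]
gripper_width: 0.996
grasp_force: 0.0
```

```bash
python3 - <<'E'
from h import *
o=bot.get_obs();print(o['t'],o['eef_pos'],o['gripper_width'],o['contact_force'])
snap('wrist','pics/w9.png'); snap('side','pics/s9.png');snap('top','pics/t9.png')
w=cv2.imread('pics/w9.png')[60:320,180:400]; s=cv2.imread('pics/s9.png')[140:350,180:460]
cv2.imwrite('pics/j.png',np.hstack([cv2.resize(w,(380,449)),cv2.copyMakeBorder(cv2.resize(s,(420,315)),0,134,0,0,0)]))
E
```

```text
35.725 [ 0.47282214 -0.26174714  0.31659163] 0.9963602508475835 [-0.71365189 -0.00757696 -0.22666007]
```

View pics/j.png

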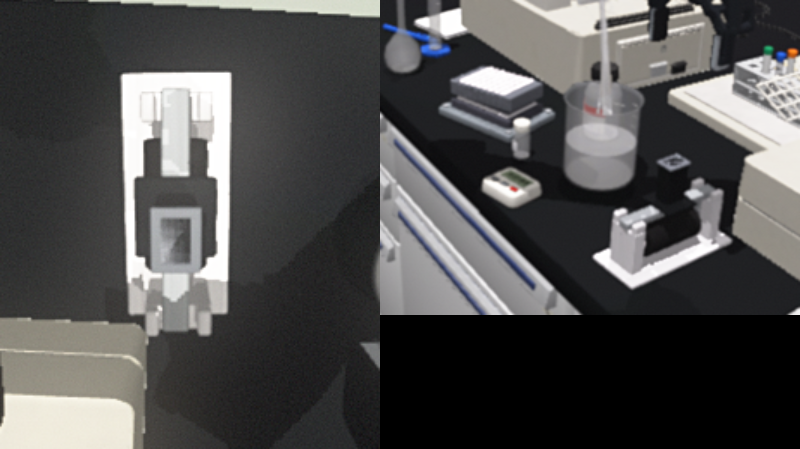

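The roller hangs upright in its rest, bar between the lips at (176,200); the vial, timer and beaker are where they were.

```bash
python3 -c "
from station import bot
print(bot.hand_in())"
```

```text
the job is handed in; nothing more can be done
None
```

The job is handed in: the roller crossed all eight strips at about 10–14 N (11–14 N once rolling), every strip looked flush in the camera views, and the roller is back upright in its rest with nothing else disturbed.

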